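# Move a vent window's stay to its widest hole

## Task

The small top-hung vent window on the table is propped ajar by its brass stay, with the first of the bar's three holes over the pin on the sill. Lift the stay off the pin, push the window open with it and drop the last hole, the one nearest the handle, over the pin, so that the bar lies right down on the pin's shoulder and keeps the window at its widest when you let go. The paint is fresh, so never let the window drop shut; feel for the hole and do not bear down hard on the little steel pin; leave the things lying round about where they are.

Things in the scene. Friction and masses are not known exactly. Their poses are not given: they have to be found in the camera images.
- window: White timber vent window, 242 wide, 118 deep, 298 mm high, fixed, on two wooden bearers. Origin on the table under the middle of its sill, z up; x points square through the window, from the room side (pin, handle) to the side where the sash swings out; y runs along the sill. Sill top at z = 47 mm, its front edge at x = -62 mm; the frame's uprights begin at x = +4 mm and are as high as the unit.
- sash (a joint): Opening angle a of the sash, rad; 0 shut, growing as its foot swings out. About 0.26 with the first hole on the pin, 0.37 with the middle, 0.52 with the last. It hangs from a level hinge line along y at x = 50, z = 266 mm of the window, weighs about 1 kg, and falls shut unless the stay holds it (0.5 to 3 N along the bar).
- handle (a point): Middle of the stay's handle: brass grip 44 mm long (along the bar), 14 wide, 16 high, ball at its end. It stands 59 mm above the table with the first hole seated, 57 mm with the last. The stay's three 9 mm through holes lie on its middle line, drilled by hand about 25 mm apart: from the handle's middle the last is about 50, the next about 80, the first about 105 mm away, each good to 5 mm only.
- swivel (a joint): Sideways swing of the stay, rad, 0 when it lies along the window's x axis, +-0.35, free. The stay is a rigid brass bar 19 wide and 5 mm thick from the handle over the pin to this swivel on the sash's foot, at x = 50 + 204 sin a - 34 cos a, z = 266 - 204 cos a - 34 sin a (mm, window's frame). There it also swings freely up and down. It lies nearly level when seated.
- pin: Upright steel pin with its plate on the sill. Origin on the pin's axis at the top of its shoulder (14 mm across), at x = -40, y = 0, z = 56 mm in the window's frame. The pin is 7 mm thick and stands 13 mm above the shoulder, flat on top: the bar's underside must rise 13 mm there to come free; a seated bar lies flat on the shoulder. More than 20 N would bend it.
- masking_tape: Bystander: roll of brown tape, 96 mm across, 48 high, lying flat; origin under its middle.
- marker: Bystander: white marker pen with a black cap, 135 mm long, 17 thick, lying on the table; origin under its middle.
- blue_screwdriver: Bystander: screwdriver with a blue handle, 212 mm long, 24 high, lying on the table; origin under its middle.

How it is judged:
By the outcome, as a careful person would: the job done as asked, in the order asked, and still so for the second after the job is handed in, with the robot touching nothing.
It also fails if it takes over 67 s, if anything falls off the work surface, if the arm or the gripper's body presses on something with over 40 N, if the wrist force passes 120 N, or if a joint passes its speed limit or range.

## Robot

A 7-joint arm with a two-finger parallel gripper is mounted at the origin on a cart in front of the work surface, level with it; the furniture and walls round the work are solid. World frame = base frame: x ahead of the robot, y to its left, z up, the work surface at z = 0. Lengths are in m, angles in rad, forces in N, time in s.
With the tool pointing down it reaches from about 0.4 to 0.85 m from the base axis. Payload 4.5 kg.
Tool frame: the origin (TCP) lies midway between the tips of the shut fingers; the grasp point (between the pads) lies 19 mm behind it; z points along the fingers, y is the line along which they close (so a half turn about z gives the same grasp; the last joint's range is limited). The gripper opens to 88 mm and grips with 3 to 60 N. Pads are 18 mm wide; open, the fingers measure 123 mm over their backs; the gripper's body (75 mm by 187 mm) begins 45 mm behind the grasp point.
Start: joints at [1.255, 0.689, -0.195, 1.565, 0.157, 0.902, -0.215], TCP at [0.214, -0.587, 0.239] pointing down, gripper open.
Joint ranges: [-3.01, 3.01], [-0.46, 2.08], [-1.47, 1.51], [0.13, 2.56], [-1, 4.14], [0.04, 2.09], [-2.66, 2.66]. Speed limits (rad/s): [2.57, 2.57, 3.14, 3.14, 3.14, 3.14, 3.14].

## Interface

Orientations are given as a unit quaternion [x, y, z, w].
In Python, from plant import * gives the robot as it stands.
- The arm moves only by the tool send_rows, never from a script. Its argument "targets" is a list of rows, each a list of 2 entries, a list of its own where there are three numbers: the shift along the tool's x, y, z in units of 0.3 m (1.0 is 0.3 m), then the turn, a rotation vector about the tool's x, y, z in units of pi rad (1.0 is pi rad). A call has 1 to 12 rows; each row is the pose to reach, as a shift and turn from the pose commanded when the call began, along the tool's axes at that moment, turning the shorter way round; what a row does not reach only later rows make up. A row lasts 1/8 s, in which the tool goes at most 62.5 mm and 10.7 degrees, less where a joint would pass 70% of its speed; a pose out of reach is approached as far as the arm can. A call with a number of a shift or a turn outside -1 to 1 is refused whole. A call with a gripper value outside its range is refused whole. "fingers" is the opening, from 0 (shut) to 1 (fully open), set as the call begins (left out, the last holds). The fingers move at their own pace and stop on an object; "newtons" is the grip in N (left out, the last holds). Time passes only in rows, so rows that repeat a pose let the fingers close. It gives the time, the measured TCP pose, the force, the opening and the grip force at its end, in the units of the state.
- get_state(): the state, without advancing time (a new reading comes with each control period).
- snapshot(name): name is "scene" or "side" or "wrist"; returns a dict with "img" (400x640x3 uint8, blue, green, red), "fx", "fy", "cx", "cy" (pixels), "cam_to_world" (4x4, takes a point from camera to world coordinates); the wrist camera has in their place "T_tool_cam" (4x4, takes a point from camera to tool coordinates, whose origin is the TCP and whose axes are the flange's). Camera axes: x right, y down, z forward; pixel columns grow to the right and rows downward; lengths in m; the calibration is good to about 2 mm. A picture is of the moment at which its call begins: read the wrist's pose just before it. There is no depth.
- finish_job(): hands the job in; it is judged then, once.
The state is a dict: "clock": time; "q": joint angles; "qd": joint speeds; "joint_torque": joint torques, N m; "tool_pos": TCP position; "eef_rot": TCP orientation; "contact_force": force on the tool from outside, world axes, zero at the start; "moment": the same for the moment, N m; "opening": opening from 0.0 (shut) to 1.0 (fully open); "finger_force": force on a finger pad.
Only numpy, scipy, OpenCV 4.12 (cv2) and the standard library are available. Lean on these libraries where they do the work, as an engineer would, in place of code of your own. Each camera call takes 0.05 s, during which the arm holds its last target. There are 200 camera calls.

## Working session

There is one attempt and no reset: what is moved stays moved. The work goes in short steps, Python scripts to look and compute and a tool call to move; the robot and the scene stay as the last step left them, time stands still between calls to the robot, and variables do not carry over. Pictures are saved under pics/ and viewed, at most 10 in all, crops included, and the job is handed in when it is done.

Besides the shell and the picture viewer there is one more tool, called as name(argument=value, ...), one argument or row to a line, values as JSON. send_rows: Moves the arm, as the interface text tells. Its arguments: {"type":"object","properties":{"targets":{"type":"array"},"fingers":{"type":"number"},"newtons":{"type":"number"}},"required":["targets"]}

```bash
mkdir -p pics; ls; python3 - <<'E'
from plant import *
import cv2,numpy as np
s=get_state();print(s)
for n in("scene","side"):
    d=snapshot(n);cv2.imwrite(f"pics/{n}0.png",d["img"]);print(n,d["fx"],d["fy"],d["cx"],d["cy"],np.round(d["cam_to_world"],4).tolist())
d=snapshot("wrist");cv2.imwrite("pics/wrist0.png",d["img"]);print(d["fx"],np.round(d["T_tool_cam"],4).tolist())
E
```

```text
pics
{'clock': 0.0, 'q': array([ 1.25479446,  0.69000591, -0.19452704,  1.56633753,  0.15726927,
        0.9024772 , -0.21507614]), 'qd': array([-0.00052557,  0.00108565, -0.00120999,  0.00032387, -0.00164133,
        0.00145933,  0.00014897]), 'joint_torque': array([ 6.62927941e-04, -5.27572417e+01, -1.26711611e+00, -1.53430349e+01,
       -5.27630048e-02,  6.77433360e-03,  1.59090405e-04]), 'tool_pos': array([ 0.21394805, -0.58657135,  0.23789839]), 'eef_rot': array([ 9.84734797e-01,  1.74058995e-01, -2.07076470e-04, -8.96036807e-04]), 'contact_force': array([-0.23085061,  0.09628525, -0.69532863]), 'moment': array([ 0.02811896, -0.02788333, -0.03532877]), 'finger_force': 0.0, 'opening': 1.0000694538825574}
scene 390.4379812120288 390.4379812120288 325.5319566455278 202.46014980249447 [[0.6932, -0.5477, 0.4685, 0.0919], [-0.7206, -0.5417, 0.4328, -0.0684], [0.0168, -0.6376, -0.7702, 0.8472], [0.0, 0.0, 0.0, 1.0]]
side 470.09315786028225 470.09315786028225 317.84432031898064 200.734808290839 [[1.0, -0.0001, -0.004, 0.4971], [0.0029, -0.6716, 0.7409, -0.6011], [-0.0028, -0.7409, -0.6716, 0.9987], [0.0, 0.0, 0.0, 1.0]]
341.8292255127454 [[-0.0006, -0.9497, -0.3131, 0.0818], [1.0, -0.0005, -0.0005, -0.0002], [0.0003, -0.3131, 0.9497, -0.1461], [0.0, 0.0, 0.0, 1.0]]
```

View pics/scene0.png

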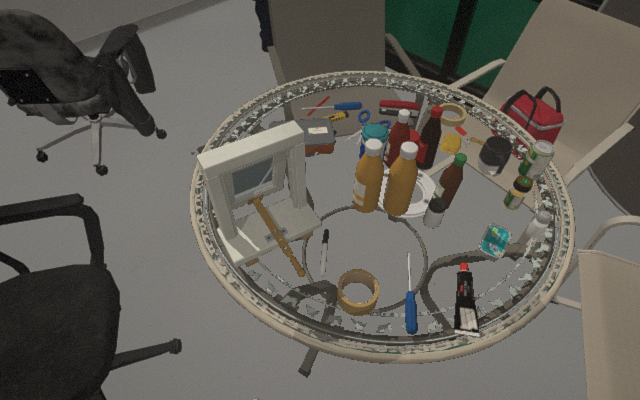

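View pics/side0.png

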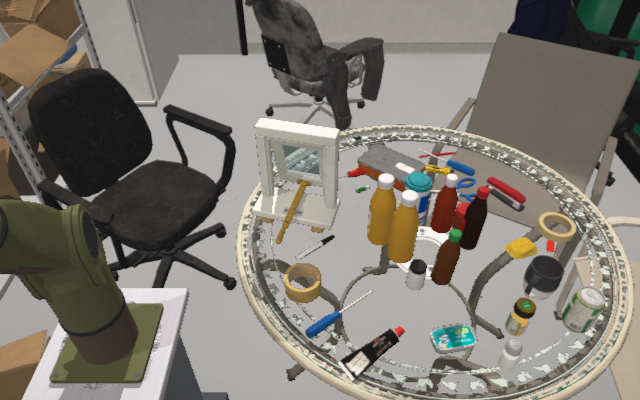

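The scene view shows the window at about (260,190), with the brass stay running from (255,200) to the ball at (300,273). In the side view the stay runs from (305,182) to (280,240). Next I'll enlarge both.

```bash
python3 - <<'E'
import cv2,numpy as np
a=cv2.imread("pics/scene0.png")[115:290,190:340]; b=cv2.imread("pics/side0.png")[110:260,240:350]
a=cv2.resize(a,None,fx=3,fy=3,interpolation=2);b=cv2.resize(b,None,fx=3,fy=3,interpolation=2)
c=np.zeros((525,450+330,3),np.uint8);c[:525,:450]=a;c[:450,450:]=b
cv2.imwrite("pics/crop0.png",c)
E
```

```text
(no output)
```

View pics/crop0.png

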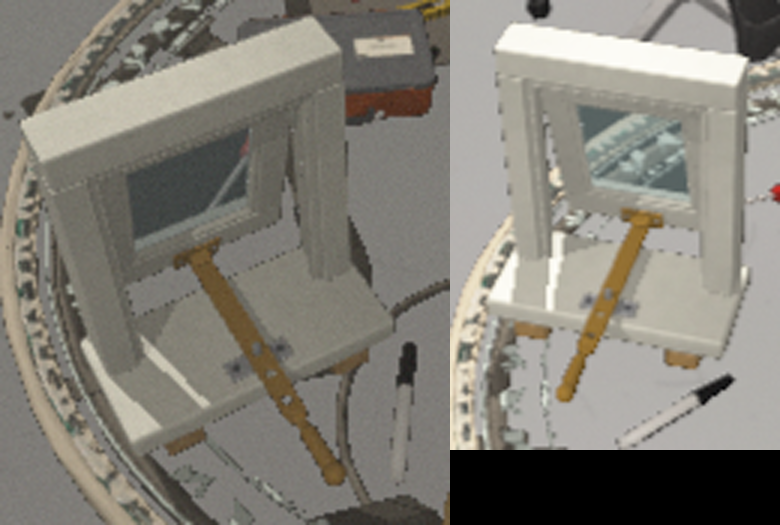

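The enlarged view (scene left, side right, 3x) shows the following:

| Feature | Scene crop | Side crop |
|---|---|---|
| Sill front corners | (133,440), (393,318) | (492,298), (727,350) |
| Ball | (335,475) | (565,394) |
| Pin at the first hole | about (256,345) | about (609,298) |

I'll triangulate these points.

```bash
cat > h.py <<'E'
import numpy as np,cv2
from scipy.spatial.transform import Rotation as R
C={"scene":(390.438,325.532,202.460,np.array([[0.6932,-0.5477,0.4685,0.0919],[-0.7206,-0.5417,0.4328,-0.0684],[0.0168,-0.6376,-0.7702,0.8472]])),
"side":(470.093,317.844,200.735,np.array([[1.0,-0.0001,-0.004,0.4971],[0.0029,-0.6716,0.7409,-0.6011],[-0.0028,-0.7409,-0.6716,0.9987]]))}
def ray(n,p):
    f,cx,cy,T=C[n];d=T[:,:3]@[(p[0]-cx)/f,(p[1]-cy)/f,1];return T[:,3],d/np.linalg.norm(d)
def plane(n,p,z):
    o,d=ray(n,p);return o+d*(z-o[2])/d[2]
def tri(a,b):
    A=np.zeros((3,3));B=np.zeros(3);L=[ray("scene",a),ray("side",b)]
    for o,d in L:
        M=np.eye(3)-np.outer(d,d);A+=M;B+=M@o
    x=np.linalg.solve(A,B);return x,[np.linalg.norm(np.cross(x-o,d)) for o,d in L]
E
python3 - <<'E'
from h import *
S=lambda u,v:(190+u/3-.3,115+v/3-.3); D=lambda u,v:(240+(u-450)/3-.3,110+v/3-.3)
P={"sillFL":((133,440),(492,298)),"sillFR":((393,318),(727,348)),"ball":((335,475),(565,394)),"pin":((256,345),(609,298)),
"headTBL":((22,125),(510,25)),"headTFR":((343,50),(748,58)),"headBotFR":((343,82),(746,85))}
P["headTFL"]=((42,165),(497,52))
for k,(a,b) in P.items():
    x,e=tri(S(*a),D(*b));print(k,np.round(x,4),np.round(e,4))
for k,z in(("sillFL",.047),("sillFR",.047),("ball",.059),("pin",.069),("headTFR",.298),("headTFL",.298)):
    print(k,np.round(plane("scene",S(*P[k][0]),z),4),np.round(plane("side",D(*P[k][1]),z),4))
for h in((256,345),(276,377),(287,400),(318,446)):print(h,np.round(plane("scene",S(*h),.063),4))
E
```

```text
sillFL [0.2999 0.4139 0.0432] [0.0022 0.0022]
sillFR [0.5325 0.354  0.0357] [0.0001 0.0001]
ball [0.383  0.2697 0.0602] [0.0015 0.0015]
pin [0.419  0.4008 0.0596] [0.0016 0.0016]
headTBL [0.3316 0.5078 0.2989] [0.0013 0.0013]
headTFR [0.5411 0.4161 0.3099] [0.0138 0.0138]
headBotFR [0.5396 0.4154 0.2819] [0.0144 0.0144]
headTFL [0.3223 0.4744 0.2915] [0.0013 0.0013]
sillFL [0.2973 0.4096 0.047 ] [0.3018 0.4123 0.047 ]
sillFR [0.5262 0.348  0.047 ] [0.5321 0.343  0.047 ]
ball [0.3823 0.269  0.059 ] [0.3837 0.2724 0.059 ]
pin [0.4164 0.3967 0.069 ] [0.419  0.3888 0.069 ]
headTFR [0.5363 0.4104 0.298 ] [0.5486 0.4567 0.298 ]
headTFL [0.3187 0.4665 0.298 ] [0.3243 0.4666 0.298 ]
(256, 345) [0.4189 0.4003 0.063 ]
(276, 377) [0.4093 0.3652 0.063 ]
(287, 400) [0.4007 0.3427 0.063 ]
(318, 446) [0.3891 0.2948 0.063 ]
```

```bash
cat >> h.py <<'E'
def Rtool(yaw,pitch=0): # tool x at yaw, z down, then turn -pitch about tool y (handle end up)
    c,s=np.cos(yaw),np.sin(yaw)
    return R.from_matrix(np.array([[c,s,0],[s,-c,0],[0,0,-1.]]))*R.from_rotvec([0,-pitch,0])
def rows(st,tg):
    R0=R.from_quat(st["eef_rot"]);p0=st["tool_pos"]
    for p,Q in tg:
        print(np.round(R0.inv().apply(np.array(p)-p0)/.3,3).tolist(),np.round((R0.inv()*Q).as_rotvec()/np.pi,3).tolist())
E
python3 - <<'E'
from h import *;from plant import get_state
y=np.radians
rows(get_state(),[([.45,-.28,.26],Rtool(y(40))),([.46,0,.26],Rtool(y(60))),([.385,.27,.2],Rtool(y(75))),([.39,.297,.15],Rtool(y(75)))])
E
```

```text
[1.089, -0.691, -0.072] [-0.0, -0.0, -0.111]
[1.441, -1.556, -0.071] [-0.0, -0.0, -0.222]
[1.514, -2.487, 0.13] [-0.0, -0.0, -0.305]
[1.561, -2.566, 0.297] [-0.0, -0.0, -0.305]
```

send_rows(
  targets=[
    [[1.0,-0.69,-0.07],[0,0,-0.11]],
    [[1.0,-0.69,-0.07],[0,0,-0.11]],
    [[1.0,-0.69,-0.07],[0,0,-0.11]],
    [[1.0,-0.69,-0.07],[0,0,-0.11]],
    [[1.0,-0.69,-0.07],[0,0,-0.11]],
    [[1.0,-0.69,-0.07],[0,0,-0.11]],
    [[1.0,-0.69,-0.07],[0,0,-0.11]],
  ],
)

```text
clock: 1.02
tool_pos: [0.4284, -0.2851, 0.2601]
eef_rot: [0.939, 0.345, 0.001, -0.001]
contact_force: [-0.9, -0.8, -0.6]
opening: 1.001
finger_force: 0.0
```

```bash
python3 - <<'E'
from h import *;from plant import get_state
y=np.radians;s=get_state();print(s["clock"],s["tool_pos"])
rows(s,[([.46,-.15,.26],Rtool(y(50))),([.46,.03,.26],Rtool(y(60))),([.385,.27,.2],Rtool(y(75))),([.39,.297,.15],Rtool(y(75)))])
E
```

```text
1.025 [ 0.42839724 -0.28514329  0.26010662]
[0.372, -0.275, 0.002] [0.0, -0.001, -0.053]
[0.761, -0.732, 0.003] [0.0, -0.001, -0.109]
[1.088, -1.503, 0.204] [0.0, -0.001, -0.192]
[1.159, -1.561, 0.371] [0.0, -0.001, -0.192]
```

send_rows(
  targets=[
    [[0.37,-0.28,0],[0,0,-0.053]],
    [[0.37,-0.28,0],[0,0,-0.053]],
    [[0.76,-0.73,0],[0,0,-0.109]],
    [[0.76,-0.73,0],[0,0,-0.109]],
    [[0.76,-0.73,0],[0,0,-0.109]],
    [[0.95,-1.0,0],[0,0,-0.15]],
    [[0.95,-1.0,0],[0,0,-0.15]],
    [[0.95,-1.0,0],[0,0,-0.192]],
    [[0.95,-1.0,0],[0,0,-0.192]],
  ],
)

```text
clock: 2.15
tool_pos: [0.4518, 0.1221, 0.2594]
eef_rot: [0.797, 0.604, -0.001, 0.0]
contact_force: [0.1, -0.8, -0.6]
opening: 1.0
finger_force: 0.0
```

```bash
python3 - <<'E'
from h import *;from plant import get_state
y=np.radians;s=get_state();print(s["clock"],s["tool_pos"],s["q"])
rows(s,[([.385,.27,.2],Rtool(y(75))),([.39,.297,.15],Rtool(y(75)))])
E
```

```text
2.15 [0.45176208 0.12208355 0.2593846 ] [-0.06884905  0.48092153 -0.44029681  1.9873987   0.29851166  0.7366456
 -0.96321473]
[0.415, -0.348, 0.198] [-0.0, 0.0, -0.004]
[0.506, -0.356, 0.364] [-0.0, 0.0, -0.004]
```

send_rows(
  targets=[
    [[0.41,-0.35,0.2],[0,0,-0.004]],
    [[0.41,-0.35,0.2],[0,0,-0.004]],
    [[0.41,-0.35,0.2],[0,0,-0.004]],
    [[0.5,-0.355,0.36],[0,0,-0.004]],
    [[0.5,-0.355,0.36],[0,0,-0.004]],
    [[0.5,-0.355,0.36],[0,0,-0.004]],
    [[0.5,-0.355,0.36],[0,0,-0.004]],
  ],
)

```text
clock: 3.02
tool_pos: [0.3907, 0.2948, 0.1531]
eef_rot: [0.794, 0.608, 0.001, 0.0]
contact_force: [-0.3, -0.2, 0.0]
opening: 1.002
finger_force: 0.0
```

```bash
python3 - <<'E'
from h import *;from plant import *
s=get_state();d=snapshot("wrist");print(s["clock"],s["tool_pos"],s["eef_rot"],d["fx"],d["fy"],d["cx"],d["cy"])
np.savez("w1.npz",p=s["tool_pos"],q=s["eef_rot"],T=d["T_tool_cam"],k=[d["fx"],d["fy"],d["cx"],d["cy"]])
cv2.imwrite("pics/w1.png",d["img"])
E
```

```text
3.025 [0.39067474 0.29479049 0.15310338] [7.93768413e-01 6.08219191e-01 9.34798541e-04 4.98233884e-04] 341.8292255127454 341.8292255127454 314.6275148386881 192.60724100511285
```

View pics/w1.png

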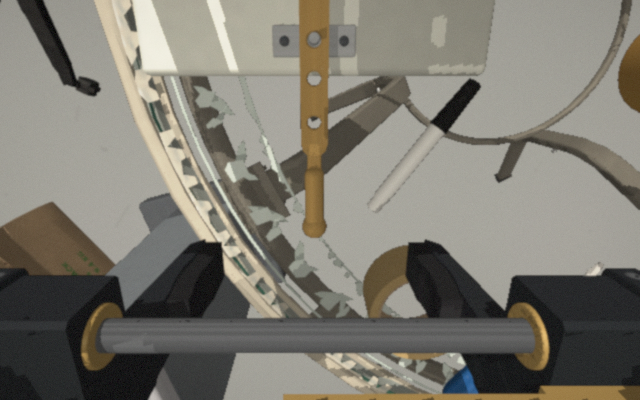

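The wrist view shows the pin through the first hole at (314,39), the middle hole at (314,78) and the last hole at (314,122). The grip spans about rows 150-215, the ball is at (314,228) and the sill edge runs along row 74. The marker is to the right of the bar and the tape is at lower right, both near the finger path.

```bash
cat >> h.py <<'E'
def wpt(w,u,v,z):
    Q=R.from_quat(w["q"]).as_matrix();T=w["T"];f,_,cx,cy=w["k"]
    o=w["p"]+Q@T[:3,3];d=Q@T[:3,:3]@[(u-cx)/f,(v-cy)/f,1];return o+d*(z-o[2])/d[2]
E
python3 - <<'E'
from h import *
w=np.load("w1.npz")
im=cv2.imread("pics/w1.png");hs=cv2.cvtColor(im,cv2.COLOR_BGR2HSV)
m=cv2.inRange(hs,(8,120,80),(25,255,255))[:260,270:360]
for r in range(130,245,6):
    x=np.where(m[r])[0]; print(r,(x.min()+270,x.max()+270) if len(x) else None,end=" ")
P={"pin":(314,39,.069),"h1":(314,39,.061),"h2":(314,78,.0605),"h3":(314,122,.0605),"g0":(314,150,.063),"g1":(314,216,.063),"ball":(314,228,.059),"sL":(147,74,.047),"sR":(487,73,.047)}
pin=wpt(w,314,39,.066)
print()
for k,(u,v,z) in P.items():
    x=wpt(w,u,v,z);print(k,np.round(x,4),round(np.linalg.norm((x-pin)[:2])*1e3,1))
a=wpt(w,147,74,.047);b=wpt(w,487,73,.047);e=(b-a);print("yaw n",np.degrees(np.arctan2(e[0],-e[1])))
q=R.from_quat(w["q"]).as_matrix();print("toolx",np.degrees(np.arctan2(q[1,0],q[0,0])))
for n,u in (("marker",(375,208)),("tape",(365,300))):
    print(n,np.round(wpt(w,*u,.01),3))
E
```

```text
130 (np.int64(302), np.int64(327)) 136 (np.int64(302), np.int64(326)) 142 (np.int64(302), np.int64(327)) 148 (np.int64(303), np.int64(325)) 154 (np.int64(307), np.int64(321)) 160 (np.int64(308), np.int64(320)) 166 (np.int64(308), np.int64(320)) 172 (np.int64(306), np.int64(322)) 178 (np.int64(305), np.int64(322)) 184 (np.int64(305), np.int64(322)) 190 (np.int64(306), np.int64(322)) 196 (np.int64(306), np.int64(322)) 202 (np.int64(306), np.int64(322)) 208 (np.int64(306), np.int64(322)) 214 (np.int64(306), np.int64(322)) 220 (np.int64(305), np.int64(323)) 226 (np.int64(303), np.int64(325)) 232 (np.int64(305), np.int64(322)) 238 None 244 None 
pin [0.4181 0.3971 0.069 ] 0.3
h1 [0.4184 0.3979 0.061 ] 0.5
h2 [0.4122 0.3751 0.0605] 23.1
h3 [0.4047 0.3474 0.0605] 51.8
g0 [0.3997 0.329  0.063 ] 70.8
g1 [0.3867 0.2811 0.063 ] 120.5
ball [0.3837 0.27   0.059 ] 132.0
sL [0.3006 0.4081 0.047 ] 118.2
sR [0.5296 0.3469 0.047 ] 122.2
yaw n 75.04542988751284
toolx 74.9217977591372
marker [0.436 0.253 0.01 ]
tape [0.407 0.16  0.01 ]
```

send_rows(
  targets=[
    [[0.006,0,0.2],[0,0,0]],
    [[0.006,0,0.3],[0,0,0]],
    [[0.006,0,0.377],[0,0,0]],
    [[0.006,0,0.377],[0,0,0]],
    [[0.006,0,0.377],[0,0,0]],
  ],
  fingers=0.5,
)

```text
clock: 3.7
tool_pos: [0.3907, 0.298, 0.0398]
eef_rot: [0.793, 0.609, 0.001, -0.0]
contact_force: [0.3, -0.9, 0.1]
opening: 0.5
finger_force: 0.0
```

send_rows(
  targets=[
    [[0,0,0],[0,0,0]],
    [[0,0,0],[0,0,0]],
    [[0,0,0],[0,0,0]],
    [[0,0,0],[0,0,0]],
    [[0,0,0],[0,0,0]],
    [[0,0,0],[0,0,0]],
  ],
  fingers=0,
  newtons=25,
)

```text
clock: 4.45
tool_pos: [0.3901, 0.2979, 0.0387]
eef_rot: [0.793, 0.61, 0.0, 0.0]
contact_force: [-0.4, -0.1, 2.9]
opening: 0.152
finger_force: 25.0
```

```bash
python3 - <<'E'
from h import *;from plant import *
s=get_state();d=snapshot("wrist");print({k:np.round(s[k],4) for k in("clock","tool_pos","eef_rot","contact_force","moment","opening","finger_force")})
np.savez("w2.npz",p=s["tool_pos"],q=s["eef_rot"],T=d["T_tool_cam"],k=[d["fx"],d["fy"],d["cx"],d["cy"]])
cv2.imwrite("pics/w2.png",d["img"])
E
```

```text
{'clock': np.float64(4.45), 'tool_pos': array([0.3901, 0.2979, 0.0387]), 'eef_rot': array([7.927e-01, 6.096e-01, 2.000e-04, 1.000e-04]), 'contact_force': array([-0.3875, -0.0758,  2.9005]), 'moment': array([-0.0933, -0.0438, -0.0487]), 'opening': np.float64(0.152), 'finger_force': np.float64(25.0035)}
```

View pics/w2.png

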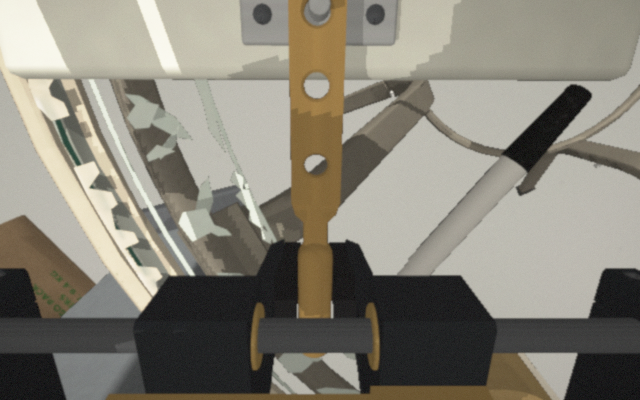

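The grip holds the handle, with the last hole at (315,163), the middle hole at (316,86) and the pin and first hole at (318,10). Next I'll plan the lift and push with the bar kinematics.

```bash
cat >> h.py <<'E'
from scipy.optimize import brentq
YN=np.radians(75.05);N=np.array([np.cos(YN),np.sin(YN)])
def S(a): return np.array([90+204*np.sin(a)-34*np.cos(a),266-204*np.cos(a)-34*np.sin(a)])/1e3
def phi(a,zp): s=S(a);return np.arctan2(zp-s[1],s[0])   # handle-up pitch, bar centre at height zp over pin
def tcp(a,zp,a0,p0,pin,z0=.0585):
    "TCP world + pitch turn since grasp (p0: TCP at grasp)"
    d=phi(a,zp)-phi(a0,z0);X0=(p0[:2]-pin)@N;v=np.array([X0,p0[2]])-S(a0)
    c,s=np.cos(d),np.sin(d); X,z=S(a)+[c*v[0]+s*v[1],-s*v[0]+c*v[1]]
    lat=(p0[:2]-pin)-X0*N
    return np.r_[pin+X*N+lat,z],d
def ahole(dh,a0,zp): # sash angle at which a hole dh behind the first stands over the pin
    L=np.hypot(*(S(a0)-[0,.0585]))+dh
    return brentq(lambda a:np.hypot(*(S(a)-[0,zp]))-L,.2,.7)
E
python3 - <<'E'
from h import *
w=np.load("w2.npz");
pin=wpt(w,318,10,.069);h2=wpt(w,316,86,.061);h3=wpt(w,315,163,.061);h1=wpt(w,318,10,.061)
print(pin,h1,h2,h3,[np.linalg.norm((h-pin)[:2]) for h in(h1,h2,h3)],(w["p"][:2]-pin[:2])@N)
pin=np.array([.4185,.3978]);p0=w["p"];Q0=R.from_quat(w["q"])
a0=.26;L=.0518
def go(a,zp):
    p,d=tcp(a,zp,a0,p0,pin);return p,Q0*R.from_rotvec([0,-d,0])
st=dict(eef_rot=w["q"],tool_pos=p0)
rows(st,[go(.26,.0585+h) for h in(.004,.008,.012,.016,.018)])
for zp in(.0765,.0585):
    a=ahole(L,a0,zp);print(a);
print("push");a3=ahole(L,a0,.0765);rows(st,[go(.26+(a3-.26)*t,.0765) for t in np.linspace(0,1,11)])
E
```

```text
[0.41742417 0.39621177 0.069     ] [0.41785307 0.39754024 0.061     ] [0.41119248 0.37494974 0.061     ] [0.40384513 0.34868421 0.061     ] [np.float64(0.0013959923252066875), np.float64(0.022156440389042843), np.float64(0.04942933990059999)] -0.1019998888857441
[-0.002, 0.0, -0.026] [0.0, -0.012, -0.0]
[-0.003, 0.0, -0.052] [0.0, -0.023, 0.0]
[-0.004, 0.0, -0.078] [-0.0, -0.035, 0.0]
[-0.003, 0.0, -0.104] [0.0, -0.046, -0.0]
[-0.002, 0.0, -0.116] [-0.0, -0.052, -0.0]
0.5172950707044346
0.5148504996826108
push
[-0.002, 0.0, -0.116] [-0.0, -0.052, -0.0]
[0.015, 0.0, -0.11] [0.0, -0.048, -0.0]
[0.032, 0.0, -0.104] [0.0, -0.044, -0.0]
[0.049, 0.0, -0.098] [-0.0, -0.041, 0.0]
[0.067, 0.0, -0.093] [0.0, -0.037, -0.0]
[0.084, 0.0, -0.088] [0.0, -0.033, -0.0]
[0.101, 0.0, -0.084] [0.0, -0.029, -0.0]
[0.118, 0.0, -0.08] [0.0, -0.025, 0.0]
[0.136, 0.0, -0.076] [0.0, -0.022, -0.0]
[0.153, 0.0, -0.073] [-0.0, -0.018, 0.0]
[0.17, 0.0, -0.07] [0.0, -0.014, 0.0]
```

send_rows(
  targets=[
    [[-0.001,0,-0.013],[0,-0.006,0]],
    [[-0.002,0,-0.026],[0,-0.012,0]],
    [[-0.003,0,-0.039],[0,-0.017,0]],
    [[-0.003,0,-0.052],[0,-0.023,0]],
    [[-0.003,0,-0.065],[0,-0.029,0]],
    [[-0.004,0,-0.078],[0,-0.035,0]],
    [[-0.003,0,-0.091],[0,-0.04,0]],
    [[-0.003,0,-0.104],[0,-0.046,0]],
    [[-0.002,0,-0.116],[0,-0.052,0]],
    [[-0.001,0,-0.122],[0,-0.055,0]],
    [[-0.001,0,-0.122],[0,-0.055,0]],
  ],
)

```text
clock: 5.88
tool_pos: [0.39, 0.298, 0.0753]
eef_rot: [0.79, 0.607, -0.068, 0.053]
contact_force: [0.3, -0.9, 0.4]
opening: 0.154
finger_force: 25.0
```

```bash
python3 - <<'E'
from h import *;from plant import *
s=get_state();d=snapshot("wrist");print({k:np.round(s[k],4) for k in("clock","tool_pos","eef_rot","contact_force","moment","opening","finger_force")})
w=np.load("w2.npz");Q=R.from_quat(w["q"]).inv();print(Q.apply(s["tool_pos"]-w["p"])/.3,(Q*R.from_quat(s["eef_rot"])).as_rotvec()/np.pi)
np.savez("w3.npz",p=s["tool_pos"],q=s["eef_rot"],T=d["T_tool_cam"],k=[d["fx"],d["fy"],d["cx"],d["cy"]])
e=snapshot("side")["img"][110:260,240:350]
c=np.zeros((400,640+160,3),np.uint8);c[:,:640]=d["img"];c[:218,640:]=cv2.resize(e,(160,218))
cv2.imwrite("pics/w3.png",c)
E
```

```text
{'clock': np.float64(5.875), 'tool_pos': array([0.39  , 0.298 , 0.0753]), 'eef_rot': array([ 0.7897,  0.6075, -0.0682,  0.0525]), 'contact_force': array([ 0.2691, -0.9399,  0.3539]), 'moment': array([-0.0197, -0.1557, -0.0281]), 'opening': np.float64(0.1536), 'finger_force': np.float64(25.0099)}
[ 8.70286639e-05 -4.96517164e-04 -1.21728983e-01] [ 4.54621109e-05 -5.49041363e-02 -1.35660106e-04]
```

View pics/w3.png

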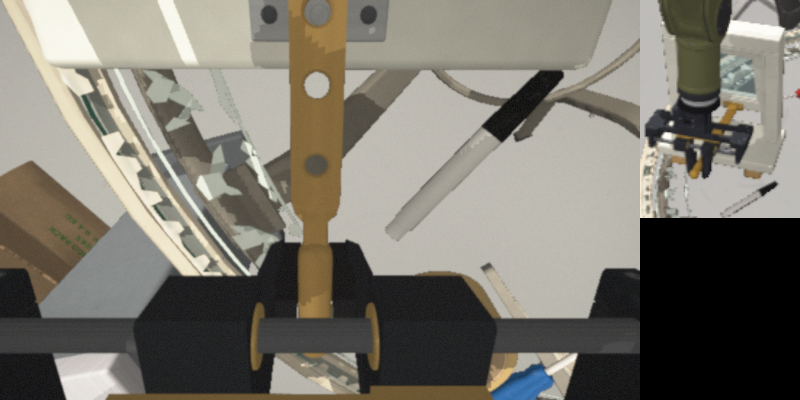

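The bar is lifted about 19 mm at the pin. The holes sit at the same image places, (318,10), (317,84) and (316,164), so there was no slip. Forces are small. Next comes the push.

```bash
python3 - <<'E'
from h import *;from plant import get_state
w=np.load("w2.npz");pin=np.array([.4185,.3978]);p0=w["p"];Q0=R.from_quat(w["q"]);a0=.26;L=.051
def go(a,zp):
    p,d=tcp(a,zp,a0,p0,pin);return p,Q0*R.from_rotvec([0,-d,0])
a3=ahole(L,a0,.0775);print(a3);s=get_state();rows(s,[go(.26+(a3-.26)*t,.0775) for t in np.linspace(.1,1,10)])
E
```

```text
0.5129542421573896
[0.017, 0.001, 0.002] [-0.0, 0.004, 0.0]
[0.035, 0.001, 0.005] [-0.0, 0.008, 0.0]
[0.053, 0.001, 0.008] [-0.0, 0.012, 0.0]
[0.07, 0.001, 0.01] [-0.0, 0.016, 0.0]
[0.088, 0.001, 0.012] [-0.0, 0.019, 0.0]
[0.105, 0.001, 0.014] [-0.0, 0.023, 0.0]
[0.123, 0.001, 0.015] [-0.0, 0.027, 0.0]
[0.14, 0.001, 0.016] [-0.0, 0.031, 0.0]
[0.157, 0.001, 0.016] [-0.0, 0.035, 0.0]
[0.174, 0.001, 0.017] [-0.0, 0.039, 0.0]
```

send_rows(
  targets=[
    [[0.017,0.001,0.002],[0,0.004,0]],
    [[0.035,0.001,0.005],[0,0.008,0]],
    [[0.053,0.001,0.008],[0,0.012,0]],
    [[0.07,0.001,0.01],[0,0.016,0]],
    [[0.088,0.001,0.012],[0,0.019,0]],
    [[0.105,0.001,0.014],[0,0.023,0]],
    [[0.123,0.001,0.015],[0,0.027,0]],
    [[0.14,0.001,0.016],[0,0.031,0]],
    [[0.157,0.001,0.016],[0,0.035,0]],
    [[0.174,0.001,0.017],[0,0.039,0]],
    [[0.174,0.001,0.017],[0,0.039,0]],
  ],
)

```text
clock: 7.35
tool_pos: [0.4031, 0.3465, 0.0611]
eef_rot: [0.792, 0.609, -0.02, 0.015]
contact_force: [-0.1, -2.1, 0.0]
opening: 0.153
finger_force: 25.0
```

```bash
python3 - <<'E'
from h import *;from plant import *
s=get_state();d=snapshot("wrist");print({k:np.round(s[k],4) for k in("clock","tool_pos","eef_rot","contact_force","moment","opening","finger_force")})
np.savez("w4.npz",p=s["tool_pos"],q=s["eef_rot"],T=d["T_tool_cam"],k=[d["fx"],d["fy"],d["cx"],d["cy"]])
cv2.imwrite("pics/w4raw.png",d["img"])
c=cv2.resize(d["img"][70:270,220:420],(600,600),interpolation=2)
cv2.imwrite("pics/w4.png",c)
E
```

```text
{'clock': np.float64(7.35), 'tool_pos': array([0.4031, 0.3465, 0.0611]), 'eef_rot': array([ 0.7924,  0.6095, -0.0198,  0.0153]), 'contact_force': array([-0.0958, -2.149 ,  0.0158]), 'moment': array([-0.4094,  0.0044, -0.0646]), 'opening': np.float64(0.1526), 'finger_force': np.float64(25.0062)}
```

View pics/w4.png

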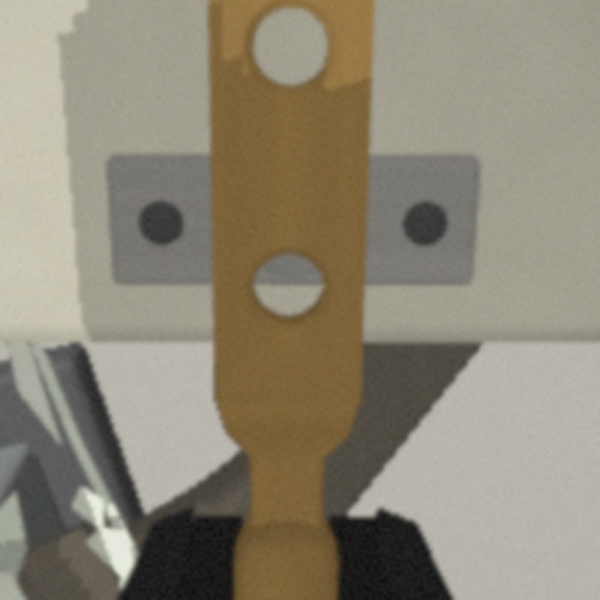

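The crop (3x, raw offset 220,70) shows the last hole at raw (316.3,165). The pin-plate screws are at raw (273.7,144) and (361.5,144), and their midpoint is the pin axis. I'll compute the remaining offset.

```bash
python3 - <<'E'
from h import *
w=np.load("w4.npz");E=np.array([np.sin(YN),-np.cos(YN)])
a=wpt(w,273.7,144,.0495);b=wpt(w,361.5,144,.0495);m=(a+b)/2;print("pin",m,np.linalg.norm(a-b))
for z in(.078,.080,.082):
    h=wpt(w,316.3,165,z);print(z,h,"along,lat mm",1e3*(h-m)[:2]@N,1e3*(h-m)[:2]@E)
w1=np.load("w1.npz") ; a=wpt(w1,284.5,41,.0495);b=wpt(w1,344.5,41,.0495);print((a+b)/2,np.linalg.norm(a-b),"w1")
w3=np.load("w3.npz") ; a=wpt(w3,269,15,.0495);b=wpt(w3,369,15,.0495);print((a+b)/2,np.linalg.norm(a-b),"w3")
w2=np.load("w2.npz") ; a=wpt(w2,262.5,13.5,.0495);b=wpt(w2,375,14.5,.0495);print((a+b)/2,np.linalg.norm(a-b),"w2")
# hole in tool frame from w2 (seated, bar top .061), w3 and w4
h=wpt(w2,315,163,.061);t=R.from_quat(w2["q"]).inv().apply(h-w2["p"]);print("hole tool w2",t)
h4=w["p"]+R.from_quat(w["q"]).apply(t);print("hole now",h4,1e3*(h4-m)[:2]@N)
E
```

```text
pin [0.41830566 0.397934   0.0495    ] 0.04005833673246017
0.078 [0.41722147 0.39664439 0.078     ] along,lat mm -1.525653651824643 -0.714805874507695
0.08 [0.4173642 0.3972189 0.08     ] along,lat mm -0.9337734975958717 -0.7251151298940964
0.082 [0.41750693 0.3977934  0.082     ] along,lat mm -0.3418933433671003 -0.7354243852804978
[0.41868865 0.39783349 0.0495    ] 0.04028331375318279 w1
[0.41842879 0.39790881 0.0495    ] 0.04043223244874359 w3
[0.41841173 0.39814678 0.0495    ] 0.040024392471063604 w2
hole tool w2 [ 0.05258093  0.00024944 -0.02225513]
hole now [0.41715287 0.39830425 0.08071393] 0.06032513813191731
```

```bash
python3 - <<'E'
from h import *;from plant import get_state
w=np.load("w2.npz");pin=np.array([.4184,.3979]);p0=w["p"];Q0=R.from_quat(w["q"]);a0=.26;L=.051
E=np.array([np.sin(YN),-np.cos(YN),0])
def go(zp,lat=.0007,al=0.0003):
    p,d=tcp(ahole(L,a0,zp),zp,a0,p0,pin);return p+lat*E+al*np.r_[N,0],Q0*R.from_rotvec([0,-d,0])
s=get_state();rows(s,[go(.0775),go(.075),go(.073)])
print("from .073");p,Q=go(.073);rows(dict(tool_pos=p,eef_rot=Q.as_quat()),[go(z) for z in(.071,.069,.067,.065,.063,.061,.0585)])
E
```

```text
[0.001, 0.002, -0.0] [-0.0, -0.0, 0.0]
[0.002, 0.002, 0.011] [-0.0, 0.005, 0.0]
[0.004, 0.002, 0.02] [-0.0, 0.009, 0.0]
from .073
[0.001, -0.0, 0.009] [-0.0, 0.004, -0.0]
[0.002, -0.0, 0.018] [0.0, 0.008, -0.0]
[0.003, -0.0, 0.027] [0.0, 0.012, -0.0]
[0.004, -0.0, 0.035] [0.0, 0.016, -0.0]
[0.005, -0.0, 0.044] [0.0, 0.02, -0.0]
[0.006, -0.0, 0.053] [0.0, 0.024, -0.0]
[0.007, -0.0, 0.064] [0.0, 0.028, -0.0]
```

send_rows(
  targets=[
    [[0.001,0.002,0.0],[0,0,0]],
    [[0.002,0.002,0.011],[0,0.005,0]],
    [[0.004,0.002,0.018],[0,0.008,0]],
    [[0.004,0.002,0.018],[0,0.008,0]],
    [[0.004,0.002,0.018],[0,0.008,0]],
  ],
)

```text
clock: 8.02
tool_pos: [0.4039, 0.3471, 0.0557]
eef_rot: [0.793, 0.61, -0.01, 0.008]
contact_force: [-1.1, -2.3, 0.2]
opening: 0.149
finger_force: 25.0
```

```bash
python3 - <<'E'
from h import *;from plant import *
s=get_state();d=snapshot("wrist");print({k:np.round(s[k],4) for k in("clock","tool_pos","eef_rot","contact_force","moment","opening","finger_force")})
np.savez("w5.npz",p=s["tool_pos"],q=s["eef_rot"],T=d["T_tool_cam"],k=[d["fx"],d["fy"],d["cx"],d["cy"]])
c=cv2.resize(d["img"][110:210,250:390],(700,500),interpolation=2)
cv2.imwrite("pics/w5.png",c)
E
```

```text
{'clock': np.float64(8.025), 'tool_pos': array([0.4039, 0.3471, 0.0557]), 'eef_rot': array([ 0.7926,  0.6096, -0.01  ,  0.0077]), 'contact_force': array([-1.0525, -2.3158,  0.1954]), 'moment': array([-0.4827,  0.0484, -0.0367]), 'opening': np.float64(0.1495), 'finger_force': np.float64(24.9959)}
```

View pics/w5.png

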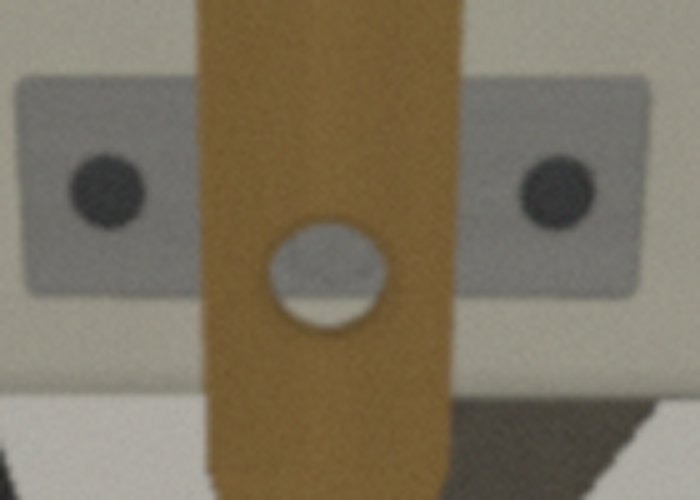

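The crop (5x, offset 250,110) has the screws' midpoint at raw (316.4,148.4) and the hole at raw (315.4,164.6). Plate and sill are visible through the hole but no pin. I'll check where the pin top should project.

```bash
cat >> h.py <<'E'
def proj(w,p):
    Q=R.from_quat(w["q"]).as_matrix();T=w["T"];c=T[:3,:3].T@(Q.T@(np.asarray(p)-w["p"])-T[:3,3]);f,_,cx,cy=w["k"]
    return np.round([f*c[0]/c[2]+cx,f*c[1]/c[2]+cy],1)
E
python3 - <<'E'
from h import *
w=np.load("w5.npz");E=np.array([np.sin(YN),-np.cos(YN)])
a=wpt(w,250+107/5,110+192/5,.0495);b=wpt(w,250+557/5,110+192/5,.0495);m=(a+b)/2;print("pin",m)
for z in(.0495,.056,.069):
    print(z,"axis",proj(w,[*m[:2],z]),"front/back",proj(w,[*(m[:2]-.0035*N),z]),proj(w,[*(m[:2]+.0035*N),z]))
for z in(.071,.073,.0755): 
    h=wpt(w,315.4,164.6,z);print(z,h,1e3*(h-m)[:2]@N,1e3*(h-m)[:2]@E)
for n,u,v in(("w1",314,39),("w2",318,10)):
    v0=np.load(n+".npz")
    for z in(.0495,.056,.069):print(n,z,proj(v0,[.4184,.3979,z]))
E
```

```text
pin [0.41830716 0.39777454 0.0495    ]
0.0495 axis [316.4 148.4] front/back [316.4 156.1] [316.4 140.6]
0.056 axis [316.5 151.7] front/back [316.5 159.6] [316.5 143.6]
0.069 axis [316.6 159.1] front/back [316.6 167.7] [316.7 150.3]
0.071 [0.41740033 0.39626018 0.071     ] -1.6970479782576966 -0.48547289415736894
0.073 [0.41753405 0.39677914 0.073     ] -1.1611586808734846 -0.4901547784741152
0.0755 [0.4177012  0.39742783 0.0755    ] -0.49129705914325994 -0.49600713387003725
w1 0.0495 [314.1  41. ]
w1 0.056 [314.1  39.9]
w1 0.069 [314.1  37.6]
w2 0.0495 [318.9  14.8]
w2 0.056 [319.2  11.3]
w2 0.069 [319.7   3. ]
```

```bash
python3 - <<'E'
import cv2,numpy as np
c=cv2.cvtColor(cv2.imread("pics/w5.png"),cv2.COLOR_BGR2GRAY)
c=cv2.resize(c,(140,100),interpolation=cv2.INTER_AREA)
print("cols 303..328 rows 153..177");print(c[43:67,53:79])
E
```

```text
cols 303..328 rows 153..177
[[ 95  96  95  95  95  93  91  90  87  87  88  88  88  89  86  86  88  90
   93  94  94  93  95  93  93  94]
 [ 91  94  97  94  93  90  85  87  89  91  91  94  93  92  92  90  90  88
   87  88  91  93  94  91  92  94]
 [ 94  93  91  90  89  87  89  91  97 103 105 105 106 106 106 103  98  94
   89  88  87  90  93  92  94  96]
 [ 93  92  89  87  86  89  97 102 105 110 109 110 110 109 108 109 107 102
  100  93  87  86  89  91  95  95]
 [ 92  91  88  86  91  95 103 110 111 112 111 109 110 109 108 109 109 107
  106 101  96  89  87  90  93  93]
 [ 89  86  87  92  98 102 107 111 111 110 110 110 110 107 109 110 110 111
  112 110 105  97  90  87  87  91]
 [ 87  84  92 101 105 106 108 110 110 111 111 112 108 106 109 110 110 110
  112 112 107 102  91  87  88  90]
 [ 86  91  99 109 108 103 106 106 110 111 109 108 107 108 108 109 110 112
  111 112 108 105  99  92  89  90]
 [ 87  96 105 107 107 104 107 108 109 108 108 109 108 107 110 109 109 110
  110 109 109 106 105  99  91  86]
 [ 91 101 107 108 109 105 105 108 107 109 109 110 109 107 110 110 109 110
  110 108 106 107
[... 844 characters left out ...]
39 141 141
  141 139 130 112  91  85  86  89]
 [ 91  87  84  96 120 137 144 148 148 147 148 147 148 147 145 147 147 147
  146 137 121 100  85  87  90  90]
 [ 90  89  84  84  98 118 135 145 148 148 149 146 148 147 147 148 146 142
  136 122 100  86  84  88  91  90]
 [ 92  91  87  83  85  96 112 125 135 141 145 146 149 148 145 141 136 122
  109  96  86  83  85  90  89  91]
 [ 91  91  89  88  84  83  91  99 110 121 129 134 137 135 129 118 106  95
   87  81  84  86  88  91  90  93]
 [ 94  92  92  91  88  87  85  85  90  96 101 104 105 104 101  94  86  84
   82  84  89  91  92  94  93  94]
 [ 96  94  91  93  92  91  87  85  85  86  86  85  84  82  80  82  82  86
   87  88  92  92  91  92  93  92]]
```

A faint pin-top disc shows in the hole, centred near (315.3,158.5), which agrees with the projection. The hole is about 0.5-0.9 mm short, so I'll shift 0.6 mm forward and feel downward.

send_rows(
  targets=[
    [[0.002,0.001,0],[0,0,0]],
    [[0.003,0.001,0.006],[0,0.003,0]],
    [[0.003,0.001,0.011],[0,0.005,0]],
    [[0.004,0.001,0.016],[0,0.007,0]],
    [[0.004,0.001,0.02],[0,0.009,0]],
    [[0.004,0.001,0.02],[0,0.009,0]],
  ],
)

```text
clock: 8.82
tool_pos: [0.4045, 0.3479, 0.0496]
eef_rot: [0.793, 0.61, 0.001, -0.001]
contact_force: [-0.2, -2.8, -1.3]
opening: 0.152
finger_force: 25.0
```

send_rows(
  targets=[
    [[0.001,0,0.007],[0,0.003,0]],
    [[0.001,0,0.014],[0,0.006,0]],
    [[0.002,0,0.02],[0,0.009,0]],
    [[0.002,0,0.026],[0,0.011,0]],
    [[0.002,0,0.026],[0,0.011,0]],
  ],
)

```text
clock: 9.45
tool_pos: [0.4046, 0.3486, 0.0418]
eef_rot: [0.793, 0.609, 0.015, -0.011]
contact_force: [0.5, -1.6, -0.8]
opening: 0.155
finger_force: 25.0
```

send_rows(
  targets=[
    [[0.001,0,0.006],[0,0.003,0]],
    [[0.001,0,0.012],[0,0.005,0]],
    [[0.001,0,0.012],[0,0.005,0]],
  ],
)

```text
clock: 9.82
tool_pos: [0.4048, 0.349, 0.0382]
eef_rot: [0.792, 0.609, 0.021, -0.016]
contact_force: [0.4, -1.8, -1.1]
opening: 0.152
finger_force: 25.0
```

```bash
python3 - <<'E'
from h import *;from plant import *
s=get_state();d=snapshot("wrist");print({k:np.round(s[k],4) for k in("clock","tool_pos","eef_rot","contact_force","moment","opening","finger_force")})
np.savez("w6.npz",p=s["tool_pos"],q=s["eef_rot"],T=d["T_tool_cam"],k=[d["fx"],d["fy"],d["cx"],d["cy"]])
c=cv2.resize(d["img"][110:210,250:390],(700,500),interpolation=2)
cv2.imwrite("pics/w6.png",c)
E
```

```text
{'clock': np.float64(9.825), 'tool_pos': array([0.4048, 0.349 , 0.0382]), 'eef_rot': array([ 0.7924,  0.6094,  0.0211, -0.0162]), 'contact_force': array([ 0.3992, -1.7893, -1.074 ]), 'moment': array([-0.4919,  0.109 ,  0.0013]), 'opening': np.float64(0.1521), 'finger_force': np.float64(24.9941)}
```

View pics/w6.png

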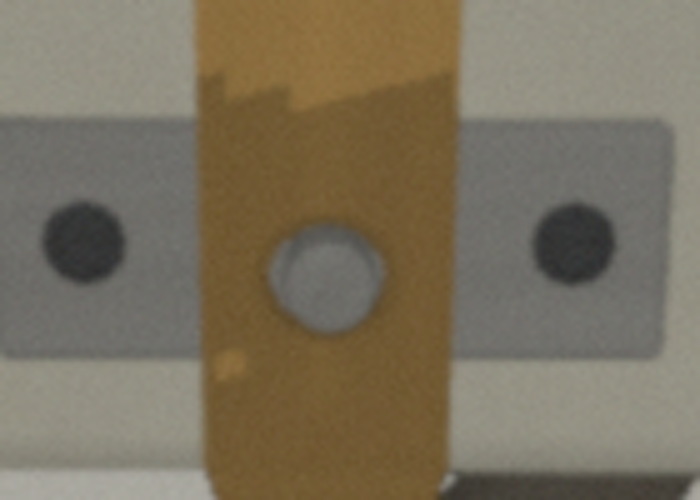

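The pin's disc now fills the hole at crop (327,278), so it has entered. I'll go on down gently until the shoulder is felt.

send_rows(
  targets=[
    [[0,0,0.003],[0,0.001,0]],
    [[0,0,0.005],[0,0.002,0]],
    [[0,0,0.005],[0,0.002,0]],
  ],
)

```text
clock: 10.25
tool_pos: [0.4048, 0.3492, 0.0368]
eef_rot: [0.792, 0.609, 0.024, -0.018]
contact_force: [-1.0, -1.6, -0.7]
opening: 0.149
finger_force: 25.0
```

send_rows(
  targets=[
    [[0,0,0.002],[0,0.001,0]],
    [[0,0,0.004],[0,0.002,0]],
    [[0,0,0.004],[0,0.002,0]],
  ],
)

```text
clock: 10.62
tool_pos: [0.4049, 0.3494, 0.0363]
eef_rot: [0.792, 0.609, 0.027, -0.02]
contact_force: [-2.2, -3.1, 6.7]
opening: 0.155
finger_force: 25.0
```

The shoulder is felt at about 7 N, so I'll relax a little and then open.

send_rows(
  targets=[
    [[0,0,-0.002],[0,0,0]],
    [[0,0,-0.002],[0,0,0]],
  ],
)

```text
clock: 10.88
tool_pos: [0.4049, 0.3493, 0.0365]
eef_rot: [0.792, 0.609, 0.026, -0.02]
contact_force: [-1.5, -1.7, 4.8]
opening: 0.15
finger_force: 25.0
```

send_rows(
  targets=[
    [[0,0,0],[0,0,0]],
    [[0,0,0],[0,0,0]],
    [[0,0,0],[0,0,0]],
    [[0,0,0],[0,0,0]],
  ],
  fingers=0.5,
)

```text
clock: 11.38
tool_pos: [0.4049, 0.3494, 0.0362]
eef_rot: [0.792, 0.609, 0.026, -0.02]
contact_force: [-0.1, 0.3, -0.4]
opening: 0.498
finger_force: 0.0
```

send_rows(
  targets=[
    [[0,0,-0.1],[0,0,0]],
    [[0,0,-0.2],[0,0,0]],
    [[-0.05,0,-0.35],[0,0,0]],
    [[-0.1,0,-0.4],[0,0,0]],
    [[-0.1,0,-0.4],[0,0,0]],
    [[-0.1,0,-0.4],[0,0,0]],
  ],
)

```text
clock: 12.12
tool_pos: [0.3949, 0.3128, 0.153]
eef_rot: [0.792, 0.609, 0.026, -0.02]
contact_force: [-0.6, 0.4, -0.2]
opening: 0.504
finger_force: 0.0
```

```bash
python3 - <<'E'
from h import *;from plant import *
s=get_state();d=snapshot("wrist");print({k:np.round(s[k],4) for k in("clock","tool_pos","contact_force","opening","finger_force")})
e=snapshot("side")["img"][110:260,240:350];f=snapshot("scene")["img"][115:290,190:340]
c=np.zeros((600,800,3),np.uint8);c[:300,:480]=cv2.resize(d["img"],(480,300));c[:300,480:700]=cv2.resize(e,(220,300));c[300:,:257]=cv2.resize(f,(257,300))
g=cv2.resize(d["img"][0:200,220:420],(300,300),interpolation=2);c[300:,270:570]=g
cv2.imwrite("pics/w7.png",c)
E
```

```text
{'clock': np.float64(12.125), 'tool_pos': array([0.3949, 0.3128, 0.153 ]), 'contact_force': array([-0.5553,  0.3595, -0.1964]), 'opening': np.float64(0.5038), 'finger_force': np.float64(0.0)}
```

View pics/w7.png

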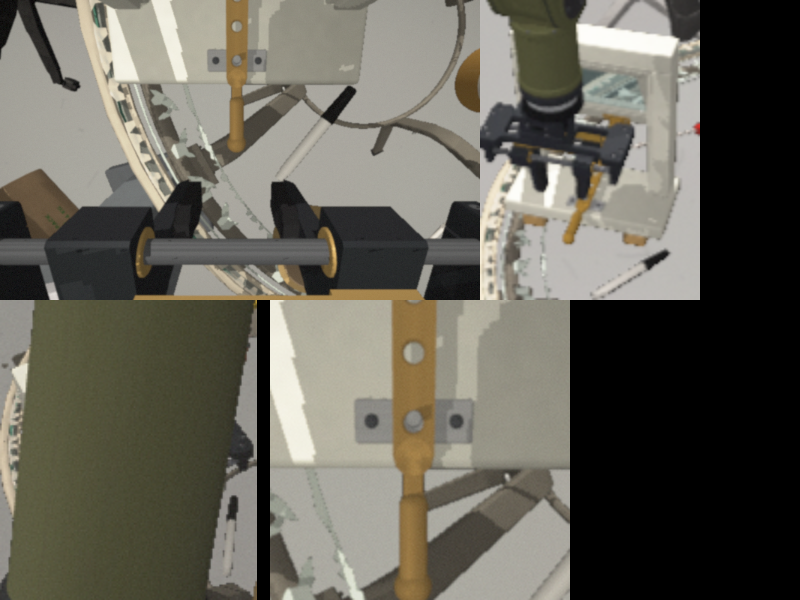

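The last hole sits over the pin between the plate screws (hole at (414,420) in the lower crop). The bar is down, the window is open, the marker is untouched and the gripper is clear. I'm handing in.

```bash
python3 -c "
from plant import *
print(finish_job())"
```

```text
the job is handed in; nothing more can be done
None
```

The job is handed in with the last hole of the stay over the pin, the bar down on the shoulder (felt at about 7 N) and the window at its widest; it stayed there after I let go, and the gripper is clear.

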